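Push a row of sample jars home into the reader dock

ROBOT

A 7-joint arm with a two-finger parallel gripper is mounted at the origin on the work surface. World frame = base frame: x ahead of the robot, y to its left, z up, the work surface at z = 0. Lengths are in mm, angles in rad, forces in N, time in s.
With the tool pointing down it reaches from about 400 to 875 mm from the base axis. Payload 4.4 kg.
Tool frame: the origin (TCP) lies midway between the tips of the shut fingers; the grasp point (between the pads) lies 19 mm behind it; z points along the fingers, y is the line along which they close (so a half turn about z gives the same grasp; the last joint's range is limited). The gripper opens to 85 mm and grips with 20 to 120 N. Pads are 22 mm wide; open, the fingers measure 114 mm over their backs; the gripper's body (76 mm by 85 mm) begins 54 mm behind the grasp point. The pads swing forward as they close: fully open they stand 13 mm farther back than shut.
Start: joints at [1.248, 0.628, 0.038, 1.517, -0.027, 0.996, -0.02], TCP at [165.119, -628.692, 231.313] pointing down, gripper open.
Joint ranges: [-3.06, 3.06], [-0.37, 2.12], [-1.25, 1.32], [0.18, 2.47], [-1.1, 4.24], [0.23, 1.98], [-2.94, 2.94]. Speed limits (rad/s): [2.57, 2.57, 3.14, 3.14, 3.14, 3.14, 3.14].

INTERFACE

Orientations are given as [roll, pitch, yaw] about the fixed x, y, z axes, in that order (R = Rz(yaw) Ry(pitch) Rx(roll)).
In Python, from cell import telemetry, eyes, ctrl, finder gives the robot as it stands.
- The arm moves only by the tool move_arm, never from a script. Its argument "steps" is a list of rows, each a list of 7 numbers: the turn, a rotation vector about the world's x, y, z in degrees, then the shift along the world's x, y, z in m, then the finger opening in m, from 0 to 0.0854. A call has 1 to 5 rows; each row shifts and turns the commanded pose from where the row before left it; what a row does not reach is not made up. A row lasts 1/10 s, in which the tool goes at most 50 mm and 8.59 degrees, less where a joint would pass 70% of its speed; a pose out of reach is approached as far as the arm can. A call with a gripper value outside its range is refused whole. The fingers move at their own pace and stop on an object; the grip force is fixed at half the most. Time passes only in rows, so rows that do not move let the fingers close. It gives the time, the measured TCP pose, the force, the opening and the grip force at its end, in the units of the state.
- telemetry.read_state(): the state, without advancing time (a new reading comes with each control period).
- eyes.get_image(name): name is "scene" or "side" or "wrist"; returns (picture, depth): 420x560x3 uint8, blue, green, red; 420x560 float32, mm along the optical axis (not along the pixel's ray), 0 where there is no reading.
- eyes.calibration(name): a dict with "fx", "fy", "cx", "cy" (pixels), "position" and "attitude" of the camera in the world. Camera axes: x right, y down, z forward; pixel columns grow to the right and rows downward; lengths in mm; the calibration is good to about 2 mm. A picture is of the moment at which its call begins: read the wrist's pose just before it. calibration takes no time and is no camera call; for the wrist camera it gives the pose at the moment of the call.
- ctrl.finish_job(): hands the job in; it is judged then, once.
Trained networks look in the newest picture that a camera, given by its name, has taken for a name from the list of things; names that differ only in an ending like _2 or _b are one class to them, and where a whole thing is asked for, a point or a joint stands for the part that bears it (a point fixed in the world has none). Each returns a list of dicts, best first, with "confidence" (0 to 1); they miss things now and then, are a little off and sometimes report something else, mostly with a low value. They report only what shows in the picture. A call takes as long as a camera call. They do not tell look-alikes from the thing itself.
- finder.boxes_of(camera, name): "location" ([x, y, z] in mm, in the coordinates of the camera as it stood for that picture, good to about 4 mm: the middle of the surface that is visible of it).
- finder.cut_out(camera, name): "mask" (420x560 bool, what is visible of it).
- finder.pinpoint(camera, name): "location" ([x, y, z] in mm, in the coordinates of the camera as it stood for that picture, good to about 4 mm: a listed point, or the origin of a listed thing).
The state is a dict: "clock": time; "qpos": joint angles; "qd": joint speeds; "tau": joint torques, N m; "eef_pos": TCP position; "tool_rot": TCP orientation; "force": force on the tool from outside, world axes, zero at the start; "torque": the same for the moment, N m; "width": finger opening in mm; "gripper_force": force on a finger pad.
Only numpy, scipy, OpenCV 4.12 (cv2) and the standard library are available. Lean on these libraries where they do the work, as an engineer would, in place of code of your own. Each camera call takes 0.05 s, during which the arm holds its last target. There are 200 camera calls.

TASK

Push the row of three blue-capped square jars along the bench, as one block, into the grey reader dock with the green side guides, until the front jar is home against the backstop and the three stand closed up in a straight row in line with the dock. Do not lift or tip the jars, and do not let the row come apart on the way. The orange-capped jars, the amber jar and the steel beaker are not part of the job.

Things in the scene. Friction and masses are not known exactly. Their poses are not given: they have to be found in the camera images.
- jar_front: Front jar of the row, nearest the dock: square white plastic, 44 x 44 mm, 52 mm tall, 66 mm with its round blue cap (33 mm across), about 120 g, loose, slides easily. Origin: centre of its underside, 22 mm from each face; x towards the dock, z up. At the start its front face is 80 to 130 mm from the backstop and the row is in line with the dock to some 5 mm and a few degrees.
- jar_middle: Middle jar of the row, same as the front jar: 44 x 44 mm body, 52 mm tall (66 with its blue cap). Origin: centre of its underside; x along the row towards the dock, z up. At the start there are gaps of 1 to 5 mm between the jars.
- jar_back: Back jar of the row, same as the front jar: 44 x 44 mm body, 52 mm tall (66 with its blue cap). Origin: centre of its underside; x along the row towards the dock, z up. Its back face, farthest from the dock, is the free end of the row; the bench behind it is clear.
- dock: Fixed grey block 110 wide, 62 tall; its face is the backstop. Two green guides 30 tall, 68 apart, flare at the mouth 66 mm out: they take the front jar only, 12 to spare each side. No floor plate. Origin: on the bench, middle of the backstop face; x level, the way the jars are pushed (guides at negative x), z up. Row home: jars at x = -22, -66, -110 mm, y = 0, its back face at x = -132.
Things that resemble listed ones, but are neither listed nor needed, are in the scene too. What is shaped like the jar_middle but brown is not meant. Leave any red look-alike of the jar_front alone.

How it is judged:
By the outcome, as a careful person would: the job done as asked, in the order asked, and still so for the second after the job is handed in, with the robot touching nothing.
It also fails if it takes over 32 s, if anything falls off the work surface, if the arm or the gripper's body presses on something with over 40 N, if the wrist force passes 120 N, or if a joint passes its speed limit or range.

## Working session

There is one attempt and no reset: what is moved stays moved. The work goes in short steps, Python scripts to look and compute and a tool call to move; the robot and the scene stay as the last step left them, time stands still between calls to the robot, and variables do not carry over. Pictures are saved under pics/ and viewed, at most 10 in all, crops included, and the job is handed in when it is done.

Besides the shell and the picture viewer there is one more tool, called as a command line: name --pt "numbers of a row" for each row, then --argument value for the rest. move_arm: Moves the arm, as the interface text tells. Its arguments: {"type":"object","properties":{"steps":{"type":"array"}},"required":["steps"]}

```bash
mkdir -p pics; cat > h.py <<'E'
import numpy as np, cv2
from scipy.spatial.transform import Rotation as R
from cell import telemetry, eyes, ctrl, finder
def rot(a):
    a=np.array(a,float)
    if a.shape==(3,3): return a
    if a.size==4: return R.from_quat(a).as_matrix()
    return R.from_euler('xyz',a).as_matrix()
def w(c,p): return rot(c['attitude'])@np.array(p,float)+np.array(c['position'],float)
def cloud(c,d):
    v,u=np.mgrid[:d.shape[0],:d.shape[1]]
    P=np.dstack([(u-c['cx'])/c['fx']*d,(v-c['cy'])/c['fy']*d,d])
    return P@rot(c['attitude']).T+np.array(c['position'])
def pix(c,p):
    q=rot(c['attitude']).T@(np.array(p,float)-np.array(c['position'])); return [round(c['fx']*q[0]/q[2]+c['cx']),round(c['fy']*q[1]/q[2]+c['cy'])]
E
python3 - <<'E'
from h import *
s=telemetry.read_state();print(s)
for n in("scene","side"):
    im,d=eyes.get_image(n);c=eyes.calibration(n);print(n,c)
    cv2.imwrite(f'pics/{n}0.png',im)
    for t in("jar_front","jar_middle","jar_back","dock"):
        for o in finder.pinpoint(n,t): 
            p=w(c,o['location']);print(n,t,round(o['confidence'],2),p.round(0),pix(c,p))
E
```

```text
{'clock': 0.0, 'qpos': array([ 1.24821669,  0.62929702,  0.03844781,  1.51836218, -0.02698805,
        0.99628441, -0.02000054]), 'qd': array([-0.0005975 ,  0.00017922,  0.00139497, -0.00063145,  0.00029644,
       -0.00094206,  0.00054109]), 'tau': array([-2.47018152e-04, -5.63408697e+01,  1.22584932e+00, -1.93447798e+01,
        1.09063342e-02,  1.06571533e-02,  2.05586093e-05]), 'eef_pos': array([ 164.94503091, -628.09076416,  230.4228739 ]), 'tool_rot': array([-3.13976018e+00,  3.49028358e-05,  2.56781030e-01]), 'force': array([-0.31892576,  0.89434786, -0.15356374]), 'torque': array([ 0.03396829,  0.01613827, -0.03115795]), 'gripper_force': 0.0, 'width': 85.31936864414655}
scene {'fx': 404.09779619277504, 'fy': 404.09779619277504, 'cx': 287.14725946696103, 'cy': 209.68213913354222, 'position': array([1071.8253006 ,    7.12653062,  477.58507734]), 'attitude': array([-2.2921575 , -0.0025632 ,  1.45827083])}
scene jar_front 0.8 [448. 175.  -2.] [336, 178]
scene jar_front 0.56 [565.  25.   1.] [264, 224]
scene jar_middle 0.64 [ 685. -133.   -0.] [162, 288]
scene jar_middle 0.57 [566. -22.  -1.] [236, 227]
scene jar_middle 0.35 [572. -70.   2.] [208, 230]
scene jar_back 0.98 [573. -67.  -2.] [209, 232]
scene dock 0.92 [563. 151.   1.] [335, 218]
side {'fx': 509.8823961815877, 'fy': 509.8823961815877, 'cx': 287.08401359053545, 'cy': 200.66171324326905, 'position': array([ 425.98754178, -722.61098353,  503.40614454]), 'attitude': array([-2.11786214e+00, -1.84992339e-03, -1.76450305e-01])}
side jar_front 0.86 [568.  29.  -1.] [291, 219]
side jar_front 0.57 [445. 174.  -5.] [218, 187]
side jar_middle 0.82 [566. -23.   2.] [295, 234]
side jar_middle 0.63 [ 692. -130.   -1.] [387, 267]
side jar_middle 0.58 [564. -69.   1.] [300, 251]
side jar_back 0.76 [564. -67.   1.] [299, 250]
side dock 0.97 [561. 149.   3.] [276, 185]
```

View pics/scene0.png

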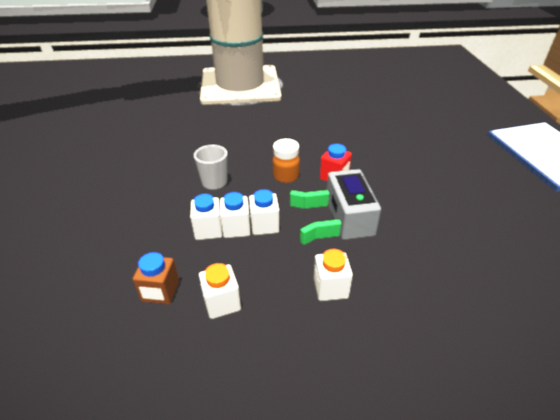

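View pics/side0.png

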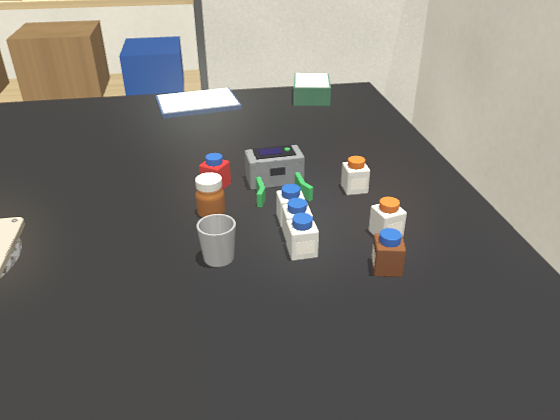

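The scene view shows the white blue-capped row at px (204,217), (235,215) and (264,213), with the dock at (352,203). The red jar (336,165) and the brown jar (155,278) are look-alikes, so I leave them alone. The white, blue-capped row in line with the dock fits the description. Next I measure caps, bodies and dock, and make a confirming crop.

```bash
cat >> h.py <<'E'
def measure(n):
    im,d=eyes.get_image(n);c=eyes.calibration(n);P=cloud(c,d);ok=d>0
    h,s,v=cv2.split(cv2.cvtColor(im,cv2.COLOR_BGR2HSV));out={}
    m=(ok&(h>95)&(h<120)&(s>150)&(v>80)&(P[...,2]>58)&(P[...,2]<74)&(abs(P[...,0]-565)<60)&(P[...,1]>-130)&(P[...,1]<140)).astype(np.uint8)
    k,l,st,_=cv2.connectedComponentsWithStats(m)
    for i in range(1,k):
        if st[i,4]<40: continue
        q=P[l==i]; q=q[abs(q[:,2]-np.percentile(q[:,2],80))<3]
        e=cv2.minEnclosingCircle(q[:,:2].astype(np.float32)); print(n,'cap',np.round(e[0],1),'r',round(e[1],1),'mean',q.mean(0).round(1),len(q))
    g=ok&(h>45)&(h<80)&(s>120)&(v>80)&(P[...,2]>24)&(P[...,2]<35)
    k,l,st,_=cv2.connectedComponentsWithStats(g.astype(np.uint8))
    for i in range(1,k):
        if st[i,4]<20: continue
        q=P[l==i]; print(n,'guide',q.min(0).round(0),q.max(0).round(0),len(q))
    t=ok&(abs(P[...,2]-62)<4)&(abs(P[...,0]-562)<90)&(P[...,1]>130)&(P[...,1]<260)&~((h>95)&(s>150)&(v>120)&(P[...,0]<500))
    q=P[t][:,:2].astype(np.float32)
    k,l,st,_=cv2.connectedComponentsWithStats(t.astype(np.uint8)); i=1+np.argmax(st[1:,4]);q=P[l==i][:,:2].astype(np.float32)
    r=cv2.minAreaRect(q);print(n,'docktop',np.round(r[0],1),np.round(r[1],1),round(r[2],2),'\n',cv2.boxPoints(r).round(1))
    return im,d,c,P
E
python3 - <<'E'
from h import *
for n in("scene","side"):
    im,d,c,P=measure(n)
    if n=="scene": cv2.imwrite('pics/crop.png',cv2.resize(im[130:330,120:400],None,fx=2.8,fy=2.8))
    print(n,'side faces z<45 white:')
    white=(d>0)&(im.min(2)>110)&(P[...,2]>8)&(P[...,2]<56)&(abs(P[...,0]-567)<50)&(P[...,1]>-110)&(P[...,1]<70)
    q=P[white];print(q.min(0).round(0),q.max(0).round(0))
    top=white&(P[...,2]>49.5)
    q=P[top];print('top',np.percentile(q,1,axis=0).round(1),np.percentile(q,99,axis=0).round(1))
E
```

```text
scene cap [568.   26.8] r 17.2 mean [569.3  26.2  65.6] 203
scene cap [569.2 -21.6] r 17.3 mean [570.8 -21.6  65.7] 209
scene cap [569.5 -68.2] r 16.8 mean [570.1 -68.4  65.7] 213
scene guide [517.  77.  24.] [534. 143.  31.] 209
scene guide [599.  82.  24.] [622. 148.  32.] 260
scene docktop [562.  175.9] [111.5  59.9] 2.99 
 [[504.8 203. ]
 [507.9 143.1]
 [619.3 148.9]
 [616.2 208.8]]
scene side faces z<45 white:
[546. -90.   8.] [593.  49.  56.]
top [549.1 -88.9  49.6] [591.1  47.6  55.4]
side cap [567.1  24.7] r 16.2 mean [566.1  24.1  65.5] 141
side cap [568.  -22.5] r 16.5 mean [567.2 -23.5  65.7] 139
side cap [567.  -68.2] r 17.0 mean [566.8 -69.9  65.5] 159
side guide [597.  81.  24.] [619. 147.  32.] 102
side guide [514.  75.  24.] [529. 143.  32.] 91
side docktop [561.  173.4] [109.6  59.6] 3.06 
 [[504.8 200.2]
 [507.9 140.7]
 [617.3 146.5]
 [614.2 206. ]]
side side faces z<45 white:
[544. -93.   8.] [590.  47.  56.]
top [545.5 -91.1  49.6] [589.4  43.5  54.5]
```

View pics/crop.png

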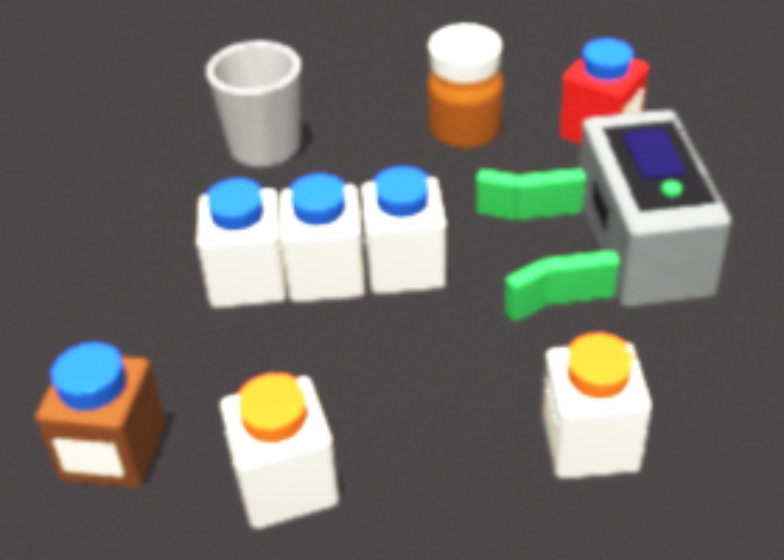

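The crop confirms it: three white jars with blue caps standing in line with the dock mouth. The dock origin is about (563,145) with a push heading of 93° (3° off +y). The row lies 2–6 mm to the side and about 2.5° askew. I turn and fly above the row while checking for obstacles.

```bash
python3 - <<'E'
from h import *
for n in("scene","side"):
    im,d=eyes.get_image(n);c=eyes.calibration(n);P=cloud(c,d)
    m=((d>0)&(P[...,2]>8)&(P[...,2]<150)&(P[...,0]>380)&(P[...,0]<760)&(P[...,1]>-220)&(P[...,1]<260)).astype(np.uint8)
    k,l,st,_=cv2.connectedComponentsWithStats(m)
    for i in range(1,k):
        if st[i,4]>100: q=P[l==i];print(n,np.percentile(q,1,axis=0).round(0),np.percentile(q,99,axis=0).round(0))
E
```

```text
scene [410.  53.   9.] [456. 103.  71.]
scene [407. -88.  10.] [464. -35.  66.]
scene [438.  82.   9.] [619. 206.  66.]
scene [551.   5.   9.] [591.  48.  67.]
scene [552. -88.   9.] [592.  -0.  67.]
scene [693.  91.  10.] [734. 134.  67.]
scene [ 675. -157.    9.] [ 716. -108.   67.]
scene [704. -68.   9.] [746. -20.  67.]
side [506. -92.   9.] [616. 198.  67.]
side [406. -91.   9.] [469. 179.  71.]
side [688.  89.   9.] [731. 130.  66.]
side [ 664. -160.    9.] [743. -32.  66.]
```

move_arm --pt "0 0 8 0.029 0.036 0 0.085" --pt "0 0 8 0.029 0.036 0 0.085" --pt "0 0 8 0.029 0.036 0 0.085" --pt "0 0 8 0.029 0.036 0 0.085" --pt "0 0 8 0.029 0.036 0 0.085"

```text
clock: 1.2
eef_pos: [311.1, -447.3, 231.6]
tool_rot: [3.141, 0.0, 0.96]
force: [0.3, 0.1, 0.1]
width: 85.0
gripper_force: 0.0
```

move_arm --pt "0 0 7.6 0.028 0.041 0 0.085" --pt "0 0 7.6 0.028 0.041 0 0.085" --pt "0 0 7.6 0.028 0.041 0 0.085" --pt "0 0 7.6 0.028 0.041 0 0.085" --pt "0 0 7.6 0.028 0.041 0 0.085"

```text
clock: 1.7
eef_pos: [451.1, -242.2, 231.7]
tool_rot: [3.141, 0.001, 1.623]
force: [-0.4, -0.4, 0.2]
width: 85.2
gripper_force: 0.0
```

move_arm --pt "0 0 0 0.028 0.041 0 0.085" --pt "0 0 0 0.028 0.041 0 0.085" --pt "0 0 0 0.028 0.041 0 0.085" --pt "0 0 0 0.028 0.041 0 0.085" --pt "0 0 0 0 0 0 0.085"

```text
clock: 2.2
eef_pos: [566.1, -70.5, 231.9]
tool_rot: [3.136, -0.006, 1.63]
force: [0.1, 0.8, 0.2]
width: 85.4
gripper_force: 0.0
```

```bash
python3 - <<'E'
from h import *
s=telemetry.read_state();print(s['clock'],s['eef_pos'],s['tool_rot'],s['qpos'].round(2))
im,d,c,P=measure("wrist");print(c['position']);cv2.imwrite('pics/w1.png',im)
E
```

```text
2.2 [566.1495751  -70.46389858 231.94394025] [ 3.13642515 -0.0055147   1.62955344] [ 0.32  0.53 -0.38  1.74  0.23  0.91 -0.09]
wrist cap [555.4 -34.2] r 8.2 mean [555.  -35.   64.8] 51
wrist cap [564.4 -72.5] r 15.8 mean [563.4 -68.4  64.9] 510
wrist guide [511.  71.  24.] [528.  96.  31.] 130
wrist guide [597.  77.  24.] [618. 100.  30.] 133Traceback (most recent call last):
  File "<stdin>", line 3, in <module>
  File "h.py", line 32, in measure
    k,l,st,_=cv2.connectedComponentsWithStats(t.astype(np.uint8)); i=1+np.argmax(st[1:,4]);q=P[l==i][:,:2].astype(np.float32)
                                                                       ~~~~~~~~~^^^^^^^^^^
    return _wrapfunc(a, 'argmax', axis=axis, out=out, **kwds)
    return bound(*args, **kwds)
ValueError: attempt to get argmax of an empty sequence
```

```bash
python3 - <<'E'
from h import *
im,d=eyes.get_image("wrist");cv2.imwrite('pics/w1.png',im);print(eyes.calibration("wrist"))
E
```

```text
{'fx': 314.4435444321754, 'fy': 314.4435444321754, 'cx': 275.5786489096653, 'cy': 205.77011777391948, 'position': array([557.7197523 ,   4.18917953, 373.35637184]), 'attitude': array([ 2.81362940e+00, -1.21638253e-03,  5.11578492e-02])}
```

View pics/w1.png

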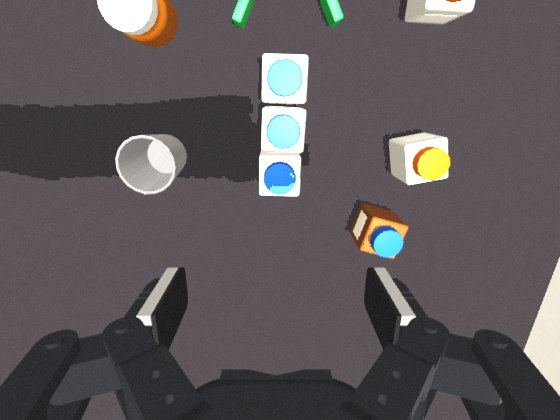

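The wrist view shows the row at px (284,78), (283,130) and (280,177), with the guide tips at the top edge. I shift forward so that the dock is in the same frame as the row.

move_arm --pt "0 0 0 0 0.045 0 0.085" --pt "0 0 0 0 0.045 0 0.085" --pt "0 0 0 0 0 0 0.085"

```text
clock: 2.6
eef_pos: [561.5, 16.7, 231.9]
tool_rot: [3.141, -0.004, 1.626]
force: [0.2, 0.2, -1.0]
width: 84.9
gripper_force: 0.0
```

```bash
sed -i 's/(s>150)&(v>80)&(P/(s>70)\&(v>80)\&(P/; s/h>95)&(h<120)/h>80)\&(h<120)/' h.py; cat >> h.py <<'E'
def rects(P,d,im,n=None):
    m=((d>0)&(P[...,2]>48)&(P[...,2]<56)&(im.min(2)>100)&(abs(P[...,0]-566)<45)&(P[...,1]>-110)&(P[...,1]<145))
    return P[m]
E
python3 - <<'E'
from h import *
s=telemetry.read_state();print(s['clock'],s['eef_pos'],s['tool_rot'])
im,d,c,P=measure("wrist");cv2.imwrite('pics/w2.png',im)
q=rects(P,d,im);q=q[:,:2]
for a in range(-95,60,10):
    r=q[(q[:,1]>a)&(q[:,1]<a+10)]
    if len(r)>10:print(a+5,np.percentile(r[:,0],[1,99]).round(1))
E
```

```text
2.6 [561.47368466  16.69363441 231.86690447] [ 3.14077612 -0.00442225  1.62560489]
wrist cap [566.5  22.4] r 16.2 mean [566.4  22.8  65.1] 788
wrist cap [567.8 -25.9] r 16.4 mean [567.9 -25.3  65.2] 696
wrist cap [567.1 -72.9] r 16.6 mean [567.2 -71.9  65.4] 619
wrist guide [514.  72.  24.] [531. 139.  31.] 556
wrist guide [597.  78.  24.] [620. 143.  31.] 441
wrist docktop [562.  158.6] [109.3  35.1] 3.02 
 [[506.5 173.3]
 [508.4 138.3]
 [617.5 144. ]
 [615.6 179. ]]
-90 [546.1 589.3]
-80 [545.8 588.9]
-70 [545.4 588.8]
-60 [545.1 588.5]
-50 [546.1 587.8]
-40 [546.6 589.5]
-30 [546.3 589.9]
-20 [547.1 589.6]
-10 [546.8 589. ]
0 [545.7 587.5]
10 [546.  588.5]
20 [545.5 588.1]
30 [545.2 588.2]
40 [545.  587.4]
```

View pics/w2.png

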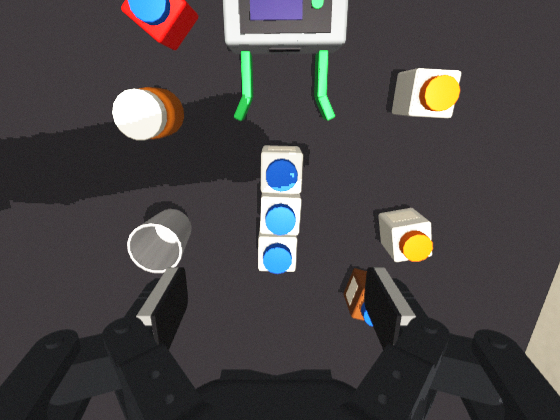

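The wrist frame puts the dock origin at (563.0,141.2) with a 3.0° heading. The front, middle and back jars lie 2.7, 4 and 7 mm short in lateral (+x). I straddle the row with open fingers and nudge each jar onto the dock line by closing to about jar width. Then I push from behind.

move_arm --pt "0 0 0 0.008 0.006 -0.03 0.085" --pt "0 0 0 0 0 -0.05 0.085" --pt "0 0 0 0 0 -0.05 0.085" --pt "0 0 0 0 0 -0.05 0.085" --pt "0 0 0 0 0 0 0.085"

```text
clock: 3.15
eef_pos: [563.8, 12.6, 44.5]
tool_rot: [-3.126, 0.002, 1.615]
force: [-1.3, -0.1, -0.4]
width: 85.2
gripper_force: 0.0
```

move_arm --pt "0 0 0 0 0 0 0.085" --pt "0 0 0 0 0 0 0.085"

```text
clock: 3.35
eef_pos: [572.3, 15.4, 54.3]
tool_rot: [3.137, 0.0, 1.617]
force: [0.7, -0.2, 0.6]
width: 85.2
gripper_force: 0.0
```

move_arm --pt "0 0 0 0 0.003 -0.012 0.085" --pt "0 0 0 0 0.003 -0.012 0.085" --pt "0 0 0 0 0 -0.01 0.085" --pt "0 0 0 0 0 -0.006 0.085" --pt "0 0 0 0 0 0 0.085"

```text
clock: 3.85
eef_pos: [569.2, 22.2, 10.2]
tool_rot: [-3.139, 0.0, 1.618]
force: [-1.4, 0.3, 0.7]
width: 85.2
gripper_force: 0.0
```

```bash
python3 - <<'E'
from h import *
for i in range(3):
    im,d=eyes.get_image("wrist");s=telemetry.read_state();print(s['clock'],s['eef_pos'],s['tool_rot'],s['qd'].round(3))
cv2.imwrite('pics/w3.png',im)
E
```

```text
3.9 [569.65984251  22.26360226  10.6849092 ] [-3.14035330e+00  1.81620983e-04  1.61827849e+00] [ 0.007 -0.013 -0.004 -0.007 -0.001  0.005  0.001]
3.95 [569.98701454  22.31186287  11.04970877] [-3.14111578e+00  5.97277446e-05  1.61823815e+00] [ 0.003 -0.009 -0.004 -0.006  0.     0.    -0.001]
4.0 [570.24384392  22.32503605  11.33860084] [ 3.14147220e+00 -2.20012294e-05  1.61815493e+00] [ 0.002 -0.008 -0.002 -0.003 -0.001 -0.001 -0.001]
```

View pics/w3.png

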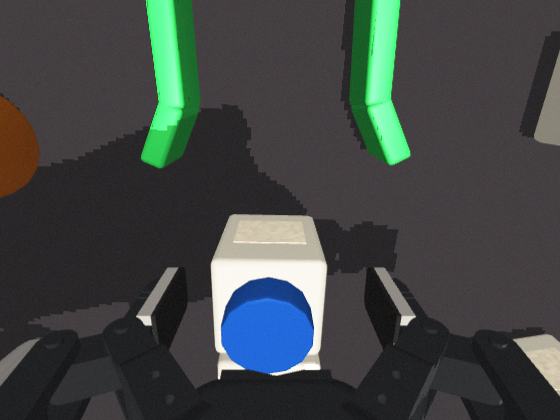

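The wrist view shows the fingers straddling the front jar (cap px 268,323). The finger centre and guide centre are both near column 275, so the tool is on the dock line. Close to nudge.

move_arm --pt "0 0 0.3 -0.001 0 0 0.07" --pt "0 0 0 0 0 0 0.06" --pt "0 0 0 0 0 0 0.05" --pt "0 0 0 0 0 0 0.0445" --pt "0 0 0 0 0 0 0.0445"

```text
clock: 4.5
eef_pos: [568.9, 22.2, 11.4]
tool_rot: [-3.141, 0.0, 1.623]
force: [-0.2, -0.2, 0.6]
width: 44.2
gripper_force: 0.4
```

move_arm --pt "0 0 0 0 0 0 0.0445" --pt "0 0 0 0 0 0 0.0445" --pt "0 0 0 0 0 0 0.055" --pt "0 0 0 0 0 0 0.085" --pt "0 0 0 0 0 0 0.085"

```text
clock: 5.0
eef_pos: [569.4, 22.4, 11.4]
tool_rot: [3.141, -0.0, 1.623]
force: [0.4, 0.2, 0.6]
width: 81.3
gripper_force: 0.0
```

Next the middle jar at (571.8,-26), which is 2.5 mm in x and -48 mm in y from here.

move_arm --pt "0 0 0 0.0005 -0.01 0 0.085" --pt "0 0 0 0.001 -0.02 0 0.085" --pt "0 0 0 0.001 -0.014 0 0.085" --pt "0 0 0 0 -0.004 0 0.085" --pt "0 0 0 0 0 0 0.085"

```text
clock: 5.5
eef_pos: [571.6, -26.9, 11.3]
tool_rot: [-3.142, 0.0, 1.621]
force: [0.4, 0.7, -0.3]
width: 84.9
gripper_force: 0.0
```

move_arm --pt "0 0 0 0 0 0 0.07" --pt "0 0 0 0 0 0 0.06" --pt "0 0 0 0 0 0 0.05" --pt "0 0 0 0 0 0 0.0445" --pt "0 0 0 0 0 0 0.0445"

```text
clock: 6.0
eef_pos: [571.3, -25.2, 11.3]
tool_rot: [-3.141, -0.0, 1.624]
force: [-0.7, 0.8, -0.2]
width: 44.7
gripper_force: 0.4
```

move_arm --pt "0 0 0 0 0 0 0.0445" --pt "0 0 0 0 0 0 0.055" --pt "0 0 0 0 0 0 0.085" --pt "0 0 0 0 0 0 0.085" --pt "0 0 0 0 0 0 0.085"

```text
clock: 6.5
eef_pos: [571.7, -25.8, 11.3]
tool_rot: [3.141, 0.0, 1.623]
force: [0.2, 0.7, 0.5]
width: 84.9
gripper_force: 0.0
```

Now the back jar at (574.2,-73).

move_arm --pt "0 0 0 0.0005 -0.01 0 0.085" --pt "0 0 0 0.001 -0.02 0 0.085" --pt "0 0 0 0.001 -0.013 0 0.085" --pt "0 0 0 0 -0.004 0 0.085" --pt "0 0 0 0 0 0 0.085"

```text
clock: 7.0
eef_pos: [574.0, -73.8, 11.3]
tool_rot: [3.142, 0.0, 1.621]
force: [0.3, 1.6, 0.4]
width: 84.7
gripper_force: 0.0
```

move_arm --pt "0 0 0 0 0 0 0.07" --pt "0 0 0 0 0 0 0.06" --pt "0 0 0 0 0 0 0.05" --pt "0 0 0 0 0 0 0.0445" --pt "0 0 0 0 0 0 0.0445"

```text
clock: 7.5
eef_pos: [574.0, -72.2, 11.3]
tool_rot: [-3.141, -0.0, 1.624]
force: [0.0, -0.1, -0.4]
width: 44.2
gripper_force: 0.3
```

move_arm --pt "0 0 0 0 0 0 0.0445" --pt "0 0 0 0 0 0 0.055" --pt "0 0 0 0 0 0 0.085" --pt "0 0 0 0 0 0 0.085" --pt "0 0 0 0 0 0 0.085"

```text
clock: 8.0
eef_pos: [574.2, -72.7, 11.3]
tool_rot: [3.141, -0.0, 1.623]
force: [0.5, -0.3, -0.3]
width: 85.0
gripper_force: 0.0
```

move_arm --pt "0 0 0 0.0005 -0.01 0 0.085" --pt "0 0 0 0.001 -0.02 0 0.085" --pt "0 0 0 0.001 -0.018 0 0.085" --pt "0 0 0 0 -0.004 0 0.06" --pt "0 0 0 0 0 0 0.012"

```text
clock: 8.5
eef_pos: [576.4, -126.0, 11.2]
tool_rot: [-3.142, 0.0, 1.621]
force: [0.0, 0.2, -0.4]
width: 58.8
gripper_force: 0.0
```

move_arm --pt "0 0 0 0 0 0 0.012" --pt "0 0 0 0 0 0 0.012" --pt "0 0 0 0 0 0 0.012"

```text
clock: 8.8
eef_pos: [576.7, -123.5, 11.4]
tool_rot: [3.142, -0.001, 1.625]
force: [0.4, 0.3, 0.2]
width: 13.1
gripper_force: 0.0
```

```bash
cat >> h.py <<'E'
def dockc(p,o=(563.0,141.2),a=0.0525):
    e=np.array([-np.sin(a),np.cos(a)]);l=np.array([np.cos(a),np.sin(a)]);p=np.array(p)[:2]-o;return (p@e).round(1),(p@l).round(1)
E
python3 - <<'E'
from h import *
s=telemetry.read_state();print(s['clock'],s['eef_pos'],s['tool_rot'],s['width'])
for n in("scene","side"):
    im,d,c,P=measure(n)
    cv2.imwrite(f'pics/{n}1.png',im[130:280,150:400] if n=='scene' else im)
E
```

```text
8.8 [ 576.7295687  -123.50998762   11.37265899] [ 3.14150758e+00 -5.90265527e-04  1.62488147e+00] 13.073844693332024
scene cap [568.8  26.7] r 17.0 mean [570.7  26.8  65.7] 216
scene cap [572.  -21.1] r 16.9 mean [573.5 -21.7  65.7] 218
scene cap [574.9 -67.3] r 17.3 mean [576.1 -68.5  65.7] 229
scene guide [516.  77.  24.] [534. 143.  32.] 211
scene guide [597.  82.  24.] [621. 148.  32.] 260
scene docktop [562.4 175.8] [110.9  59.2] 3.65 
 [[505.2 201.8]
 [508.9 142.7]
 [619.6 149.8]
 [615.8 208.9]]
side cap [562.8  26.4] r 15.8 mean [560.9  25.1  65.4] 76
side guide [514.  75.  24.] [529. 140.  31.] 90
side docktop [552.8 172.7] [92.9 61.6] 3.72 
 [[504.5 200.4]
 [508.4 139. ]
 [601.2 145. ]
 [597.2 206.5]]
```

The row is now straight along the dock line. Next a slow push along the dock heading.

move_arm --pt "0 0 0 -0.0002 0.004 0 0.012" --pt "0 0 0 -0.0002 0.005 0 0.012" --pt "0 0 0 -0.0003 0.005 0 0.012" --pt "0 0 0 -0.0003 0.005 0 0.012" --pt "0 0 0 -0.0002 0.005 0 0.012"

```text
clock: 9.4
eef_pos: [575.4, -100.1, 11.3]
tool_rot: [-3.142, -0.0, 1.624]
force: [0.5, 0.4, 0.2]
width: 12.0
gripper_force: 0.0
```

move_arm --pt "0 0 0 -0.0003 0.005 0 0.012" --pt "0 0 0 -0.0002 0.005 0 0.012" --pt "0 0 0 -0.0003 0.005 0 0.012" --pt "0 0 0 -0.0003 0.005 0 0.012" --pt "0 0 0 -0.0002 0.005 0 0.012"

```text
clock: 9.9
eef_pos: [574.1, -75.5, 11.3]
tool_rot: [-3.142, 0.0, 1.623]
force: [0.7, -2.4, 0.0]
width: 12.3
gripper_force: 0.0
```

```bash
python3 - <<'E'
from h import *
s=telemetry.read_state();print(s['clock'],s['eef_pos'],s['tool_rot'],s['force'])
im,d,c,P=measure("scene")
cv2.imwrite('pics/s2.png',cv2.resize(im[130:270,130:400],None,fx=2.9,fy=2.9))
E
```

```text
9.9 [574.0537883  -75.51873304  11.31664718] [-3.14151741e+00  2.00497343e-04  1.62318000e+00] [ 0.66847538 -2.38732914  0.03883242]
scene cap [568.5  45.8] r 16.2 mean [569.3  45.4  65.7] 211
scene cap [570.6   2.7] r 17.2 mean [572.1   1.8  65.7] 218
scene cap [572.9 -41.5] r 17.0 mean [574.3 -41.8  65.8] 224
scene guide [517.  77.  24.] [534. 143.  31.] 216
scene guide [598.  82.  24.] [621. 148.  31.] 261
scene docktop [562.1 175.5] [113.4  59.8] 4.15 
 [[503.4 201.2]
 [507.7 141.6]
 [620.9 149.8]
 [616.5 209.4]]
```

View pics/s2.png

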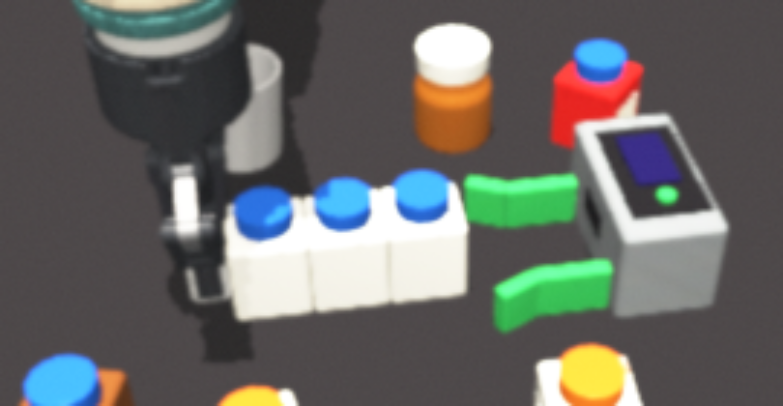

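The row is closed up and straight, with about 78 mm still to go. I continue.

move_arm --pt "0 0 0 -0.0003 0.006 0 0.012" --pt "0 0 0 -0.0003 0.006 0 0.012" --pt "0 0 0 -0.0003 0.006 0 0.012" --pt "0 0 0 -0.0003 0.006 0 0.012" --pt "0 0 0 -0.0003 0.006 0 0.012"

```text
clock: 10.45
eef_pos: [572.5, -45.0, 11.3]
tool_rot: [-3.142, -0.0, 1.624]
force: [-0.4, -1.8, -0.9]
width: 11.6
gripper_force: 0.0
```

move_arm --pt "0 0 0 -0.0003 0.006 0 0.012" --pt "0 0 0 -0.0003 0.006 0 0.012" --pt "0 0 0 -0.0003 0.006 0 0.012" --pt "0 0 0 -0.0003 0.005 0 0.012" --pt "0 0 0 -0.0003 0.005 0 0.012"

```text
clock: 10.95
eef_pos: [571.0, -17.3, 11.3]
tool_rot: [-3.142, 0.0, 1.623]
force: [0.5, -2.0, -0.1]
width: 11.8
gripper_force: 0.0
```

```bash
python3 - <<'E'
from h import *
s=telemetry.read_state();print(s['clock'],s['eef_pos'],s['tool_rot'],s['force'])
im,d,c,P=measure("scene")
E
```

```text
10.95 [571.03352056 -17.27906612  11.31207749] [-3.14151040e+00  1.77714769e-05  1.62343890e+00] [ 0.54937497 -1.973623   -0.05417784]
scene cap [565.1 103.9] r 17.0 mean [566.5 103.7  65.7] 204
scene cap [567.8  60.7] r 17.0 mean [568.9  59.5  65.7] 208
scene cap [570.3  16.2] r 16.4 mean [571.4  16.3  65.9] 218
scene guide [520. 133.  24.] [532. 143.  31.] 31
scene guide [598.  82.  24.] [622. 148.  31.] 231
scene docktop [562.4 175.7] [111.9  58.9] 3.65 
 [[504.7 201.5]
 [508.4 142.7]
 [620.1 149.9]
 [616.3 208.6]]
```

move_arm --pt "0 0 0 -0.0002 0.004 0 0.012" --pt "0 0 0 -0.0002 0.004 0 0.012" --pt "0 0 0 -0.0002 0.003 0 0.012" --pt "0 0 0 -0.0001 0.002 0 0.012" --pt "0 0 0 -0.0001 0.002 0 0.012"

```text
clock: 11.5
eef_pos: [570.3, -2.6, 11.3]
tool_rot: [-3.142, 0.0, 1.623]
force: [0.4, -2.3, -0.0]
width: 12.2
gripper_force: 0.0
```

move_arm --pt "0 0 0 -0.0001 0.0015 0 0.012" --pt "0 0 0 -0.0001 0.0015 0 0.012"

```text
clock: 11.7
eef_pos: [570.1, 0.3, 11.3]
tool_rot: [-3.142, 0.0, 1.623]
force: [0.4, -2.2, -0.4]
width: 12.1
gripper_force: 0.0
```

move_arm --pt "0 0 0 -0.0001 0.001 0 0.012" --pt "0 0 0 -0.0001 0.001 0 0.012"

```text
clock: 11.9
eef_pos: [569.9, 2.3, 11.3]
tool_rot: [3.142, 0.0, 1.623]
force: [0.0, -1.8, -0.2]
width: 12.1
gripper_force: 0.0
```

move_arm --pt "0 0 0 0 0.001 0 0.012" --pt "0 0 0 0 0 0 0.012"

```text
clock: 12.1
eef_pos: [570.0, 2.9, 11.3]
tool_rot: [-3.142, 0.001, 1.623]
force: [1.7, -2.8, -0.5]
width: 11.9
gripper_force: 0.0
```

move_arm --pt "0 0 0 0 0.001 0 0.012" --pt "0 0 0 0 0 0 0.012"

```text
clock: 12.3
eef_pos: [569.9, 2.9, 11.3]
tool_rot: [-3.141, 0.002, 1.622]
force: [1.7, -4.5, -1.1]
width: 12.1
gripper_force: 0.0
```

The force is rising and the tool has stalled, so the row is home. One more gentle press, then back off and check.

move_arm --pt "0 0 0 0 0.0015 0 0.012" --pt "0 0 0 0 0.001 0 0.012" --pt "0 0 0 0 0 0 0.012"

```text
clock: 12.6
eef_pos: [570.1, 2.9, 11.4]
tool_rot: [-3.141, 0.004, 1.621]
force: [0.7, -9.1, 0.1]
width: 12.0
gripper_force: 0.0
```

move_arm --pt "0 0 0 0 -0.003 0 0.012" --pt "0 0 0 0.001 -0.01 0 0.012" --pt "0 0 0 0.001 -0.03 0 0.012" --pt "0 0 0 0.001 -0.03 0.03 0.012" --pt "0 0 0 0 0 0.045 0.012"

```text
clock: 13.1
eef_pos: [570.5, -71.8, 84.6]
tool_rot: [-3.135, 0.002, 1.617]
force: [0.7, -0.6, -0.1]
width: 12.1
gripper_force: 0.0
```

move_arm --pt "0 0 0 0 0 0.05 0.04" --pt "0 0 0 0 0.02 0.05 0.085" --pt "0 0 0 0 0.03 0.02 0.085" --pt "0 0 0 0 0 0 0.085" --pt "0 0 0 0 0 0 0.085"

```text
clock: 13.6
eef_pos: [573.0, -16.5, 203.4]
tool_rot: [3.14, -0.001, 1.626]
force: [0.3, -1.3, -0.6]
width: 83.0
gripper_force: 0.0
```

```bash
python3 - <<'E'
from h import *
s=telemetry.read_state();print(s['clock'],s['eef_pos'],s['tool_rot'],s['force'])
measure("scene"); im,d,c,P=measure("wrist"); cv2.imwrite('pics/w4.png',im)
q=rects(P,d,im)[:,:2]
for a in range(5,145,10):
    r=q[(q[:,1]>a)&(q[:,1]<a+10)]
    if len(r)>10:print(a+5,np.percentile(r[:,0],[1,99]).round(1), 'centre off',round(np.percentile(r[:,0],[1,99]).mean()-(563-.0525*(a+5-141.2)),1))
E
```

```text
13.6 [573.04631376 -16.49499267 203.3947703 ] [ 3.14021975e+00 -5.08383293e-04  1.62589357e+00] [ 0.26206262 -1.31773608 -0.62931895]
scene cap [563.7 123.5] r 17.3 mean [565.3 123.7  65.7] 208
scene cap [566.5  79.2] r 17.2 mean [567.6  79.8  65.7] 208
scene cap [569.3  36.5] r 16.8 mean [570.4  35.9  65.7] 207
scene guide [599.  82.  24.] [622. 148.  32.] 216
scene docktop [562.5 175.9] [109.9  59.8] 3.88 
 [[505.7 202.1]
 [509.7 142.4]
 [619.4 149.8]
 [615.3 209.5]]
wrist cap [562.5 123.4] r 16.3 mean [562.6 122.5  64.8] 1407
wrist cap [565.1  79.4] r 16.2 mean [564.9  79.7  64.8] 1268
wrist cap [567.2  35.6] r 16.2 mean [567.3  35.9  64.8] 1097
wrist guide [513.  76.  24.] [531. 143.  31.] 935
wrist guide [597.  81.  24.] [620. 147.  31.] 911
wrist docktop [562.3 133. ] [28.7  5.9] 0.02 
 [[547.9 135.9]
 [547.9 130. ]
 [576.6 130. ]
 [576.6 135.9]]
10 [547.8 571.9] centre off -10.0
20 [546.7 589.6] centre off -1.2
30 [546.4 589.2] centre off -1.1
40 [545.2 588.4] centre off -1.5
50 [545.  587.7] centre off -1.4
60 [544.8 586.9] centre off -1.5
70 [543.5 587. ] centre off -1.5
80 [543.3 586.3] centre off -1.5
90 [543. 586.] centre off -1.2
100 [542.8 585.4] centre off -1.0
110 [541.7 584.7] centre off -1.5
120 [541.5 584.4] centre off -1.2
130 [540.3 584.2] centre off -1.3
140 [540.2 583.4] centre off -1.2
```

View pics/w4.png

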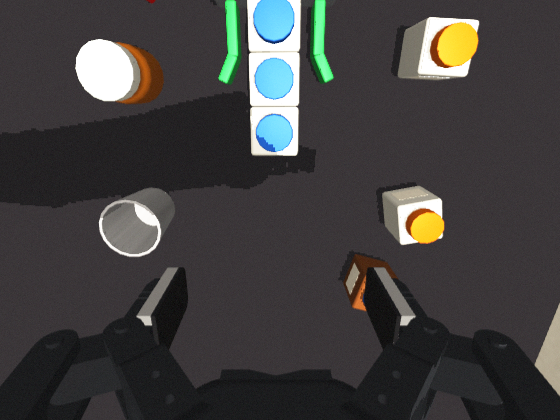

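The wrist view shows the three jars at px (274,18), (274,78) and (274,132), closed up at 44 mm pitch. They are straight, and about 1 mm off the line between the guides. Robot clear, so I hand in.

```bash
python3 -c "
from cell import ctrl
print(ctrl.finish_job())"
```

```text
the job is handed in; nothing more can be done
None
```

The three blue-capped jars are in the dock with the front jar against the backstop, closed up at 44 mm pitch and straight to within about 1 mm of the dock line; I handed the job in after about 14 s of robot time, and no verdict came back.

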